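# Bring the handcart wheel's valve to the top

## Task

The shop's handcart wheel is on its bench stand to be pumped up. Turn it by pushing its spokes round with a fingertip, as many spokes in turn as it takes, gently and without gripping it, until the valve points straight up, its stem at the very top of the wheel, then let go and leave the wheel at rest there. Do not shift or lift the stand, and leave the other things on the counter where they are.

Things in the scene. Friction and masses are not known exactly. Their poses are not given: they have to be found in the camera images.
- stand: Loose grey steel bench stand, 4 kg: base plate 260 x 200 x 14 mm, and one post 36 mm wide behind the lower half of the wheel (nothing is behind its upper half). Origin under the base, straight below the hub; x level, away from the robot side, y left, z up; plate from x -100 to +160 mm. The wheel faces -x and leans back: its top leans 35 degrees from vertical towards +x.
- hub (a point): Centre of the wheel, on its axle in the mid-plane of the spokes, 175 mm above the counter. In the stand's frame the axle points into the wheel along (cos 35, 0, -sin 35 degrees).
- wheel (a joint): Turn of the wheel, rad: 0 or a whole turn (2 pi) when the valve is at the very top; grows as the wheel turns clockwise seen from the robot (at pi/2 the valve is on the right, stand's -y). Turns either way, stops only at -12 and 12. Stiff bearing: about 0.2 N m to turn it (3 N on a spoke 70 mm from the hub); it stays where it is left.
- spokes: Aluminium hub (48 mm diameter, 52 mm long, cap 8 mm more in front) and five round spokes 12 mm thick, straight from hub to rim in the wheel's mid-plane, at 36, 108, 180, 252 and 324 degrees from the valve. Open gaps between them from 24 to 107 mm from the hub's centre. Turns with the wheel; origin at the hub, x along the axle into the wheel, z to the valve.
- valve (a point): Middle of the valve stem, 98 mm from the axle and 4 mm in front of the spokes' mid-plane. The stem: a stub with a black rubber foot 13 mm and a white dust cap 11 mm thick, standing inward from the rim, leaning a little to the front, midway between two spokes; its end reaches 86 mm from the axle. Steel rim of inner radius 107 mm, black tyre of outer diameter 300 mm, 32 mm thick.
- king: Dark wooden chess king, 100 mm tall, 38 mm wide foot, standing to the right of the wheel stand (loose; leave alone). Origin under its foot.
- rook: Light wooden chess rook, 64 mm tall, 36 mm wide, standing to the left of the wheel stand (loose; leave alone). Origin under its foot.
- wrench: Steel spanner lying in front of the stand on the robot's side (loose; leave alone). Origin at its middle.
- screwdriver: Screwdriver lying on the counter to the right (loose; leave alone). Origin at its middle.
- bowl: Turned wooden bowl, 150 mm across, 60 mm high, to the left (loose; leave alone). Origin under its centre.
- trinket_box: Closed wooden trinket box, 114 x 84 x 64 mm, to the right (loose; leave alone). Origin under its centre.
- polish_jar: Glass jar of polish, 70 mm wide, 75 mm tall, to the left (loose; leave alone). Origin under its centre.

How it is judged:
By the outcome, as a careful person would: the job done as asked, in the order asked, and still so for the second after the job is handed in, with the robot touching nothing.
It also fails if it takes over 51 s, if anything falls off the work surface, if the arm or the gripper's body presses on something with over 40 N, if the wrist force passes 120 N, or if a joint passes its speed limit or range.

## Robot

A 6-joint arm with a two-finger parallel gripper is mounted at the origin on the work surface. World frame = base frame: x ahead of the robot, y to its left, z up, the work surface at z = 0. Lengths are in m, angles in rad, forces in N, time in s.
With the tool pointing down it reaches from about 0.375 to 0.975 m from the base axis. Payload 3.8 kg.
Tool frame: the origin (TCP) lies on the centre line of the jaws, within the pads' length; the fingertips stand 14 mm ahead of it and the grasp point (between the pads) lies 5 mm behind it; z points along the fingers, y is the line along which they close (so a half turn about z gives the same grasp; the last joint's range is limited). The gripper opens to 85 mm and grips with 20 to 120 N. Pads are 22 mm wide; open, the fingers measure 114 mm over their backs; the gripper's body (76 mm by 85 mm) begins 54 mm behind the grasp point. The pads swing forward as they close: fully open they stand 13 mm farther back than shut.
Start: joints at [1.147, 0.264, 1.604, -0, 1.274, -0.037], TCP at [0.255, 0.625, 0.245] pointing down, gripper open.
Joint ranges: [-2.63, 2.63], [-0.94, 2.18], [0.31, 2.57], [-1.31, 4.45], [0, 2.66], [-2.55, 2.55]. Speed limits (rad/s): [2.57, 2.57, 3.14, 3.14, 3.14, 3.14].

## Interface

Orientations are given as a rotation vector (axis times angle).
In Python, from workcell import bot, eyes, spot_in gives the robot as it stands.
- The arm moves only by the tool carry_out, never from a script. Its argument "series" is text: rows parted by semicolons, each of 4 numbers parted by spaces: the shift along the world's x, y, z in m, then the turn about the world's z in degrees. In form: tx ty tz roll; .... A call has 1 to 20 rows; each row shifts and turns the commanded pose from where the row before left it; what a row does not reach is not made up. A row lasts 1/8 s, in which the tool goes at most 62.5 mm and 10.7 degrees, less where a joint would pass 70% of its speed; a pose out of reach is approached as far as the arm can. A call is refused whole if a number of a shift passes 0.0625 or a number of a turn 10.7, either way. A call with a gripper value outside its range is refused whole. "jaw" is the gripper command: -1 is shut, 1 is fully open, values between are in proportion, set as the call begins (left out, the last holds). The fingers move at their own pace and stop on an object; "grip_force" is the grip in N (left out, the last holds). Time passes only in rows, so rows that do not move let the fingers close. It gives the time, the measured TCP pose, the force, the opening and the grip force at its end, in the units of the state.
- bot.read_state(): the state, without advancing time (a new reading comes with each control period).
- eyes.read_camera(name): name is "side" or "top"; returns (picture, depth): 480x640x3 uint8, blue, green, red; 480x640 float32, m along the optical axis (not along the pixel's ray), 0 where there is no reading.
- eyes.get_calibration(name): a dict with "K" (3x3 intrinsics, pixels), "position" and "rotation" of the camera in the world. Camera axes: x right, y down, z forward; pixel columns grow to the right and rows downward; lengths in m; the calibration is good to about 2 mm. A picture is of the moment at which its call begins. get_calibration takes no time and is no camera call.
- bot.finish_job(): hands the job in; it is judged then, once.
Trained networks look in the newest picture that a camera, given by its name, has taken for a name from the list of things; names that differ only in an ending like _2 or _b are one class to them, and where a whole thing is asked for, a point or a joint stands for the part that bears it (a point fixed in the world has none). Each returns a list of dicts, best first, with "score" (0 to 1); they miss things now and then, are a little off and sometimes report something else, mostly with a low value. They report only what shows in the picture. A call takes as long as a camera call.
- spot_in(camera, target): "rect" ([centre column, centre row, width, height] in pixels, round what is visible of it).
The state is a dict: "time": time; "q": joint angles; "joint_vel": joint speeds; "joint_torque": joint torques, N m; "tool_pos": TCP position; "tcp_rot": TCP orientation; "wrist_force": force on the tool from outside, world axes, zero at the start; "torque": the same for the moment, N m; "width": opening from 0.0 (shut) to 1.0 (fully open); "grip_force": force on a finger pad.
Only numpy, scipy, OpenCV 4.12 (cv2) and the standard library are available. Lean on these libraries where they do the work, as an engineer would, in place of code of your own. Each camera call takes 0.05 s, during which the arm holds its last target. There are 200 camera calls.

## Working session

There is one attempt and no reset: what is moved stays moved. The work goes in short steps, Python scripts to look and compute and a tool call to move; the robot and the scene stay as the last step left them, time stands still between calls to the robot, and variables do not carry over. Pictures are saved under pics/ and viewed, at most 11 in all, crops included, and the job is handed in when it is done.

Besides the shell and the picture viewer there is one more tool, called after "Emit:" by a JSON object that holds its "api" and its "payload", one argument or row to a line. carry_out: Moves the arm, as the interface text tells. Its arguments: {"type":"object","properties":{"series":{"type":"string"},"jaw":{"type":"number"},"grip_force":{"type":"number"}},"required":["series"]}

```bash
mkdir -p pics; ls; python3 - <<'E'
from workcell import bot, eyes, spot_in
import cv2, numpy as np
for n in ("side","top"):
    p,d=eyes.read_camera(n); cv2.imwrite(f"pics/{n}0.png",p); np.save(f"{n}_d.npy",d)
    c=eyes.get_calibration(n); print(n,np.round(c["K"],1).tolist(),np.round(c["position"],3),np.round(c["rotation"],4).tolist())
    for t in("stand","hub","valve","spokes","king","rook","wrench"):
        print(t,[(np.round(r["rect"],0).tolist(),round(r["score"],2)) for r in spot_in(n,t)[:2]])
s=bot.read_state(); print(s)
E
```

```text
pics
side [[491.3, 0.0, 318.1], [0.0, 491.3, 239.3], [0.0, 0.0, 1.0]] [ 0.178 -1.046  0.845] [-2.1082, 0.3195, -0.1787]
stand [([344.0, 226.0, 92.0, 120.0], 0.96)]
hub [([342.0, 228.0, 93.0, 118.0], 0.68)]
valve [([333.0, 218.0, 70.0, 98.0], 0.71), ([303.0, 202.0, 24.0, 24.0], 0.39)]
spokes [([271.0, 274.0, 22.0, 34.0], 0.38)]
king [([302.0, 297.0, 12.0, 34.0], 0.76), ([341.0, 228.0, 96.0, 121.0], 0.65)]
rook []
wrench [([270.0, 274.0, 25.0, 36.0], 0.79)]
top [[548.2, 0.0, 321.2], [0.0, 548.2, 241.2], [0.0, 0.0, 1.0]] [ 0.273 -0.009  1.639] [-2.1127, 2.1648, -0.1684]
stand [([282.0, 222.0, 110.0, 91.0], 0.8)]
hub [([283.0, 224.0, 111.0, 95.0], 0.73)]
valve [([281.0, 217.0, 106.0, 83.0], 0.58), ([165.0, 227.0, 27.0, 27.0], 0.29)]
spokes [([277.0, 218.0, 72.0, 54.0], 0.82)]
king []
rook [([221.0, 205.0, 11.0, 16.0], 0.43)]
wrench [([280.0, 290.0, 52.0, 28.0], 0.63), ([283.0, 225.0, 111.0, 96.0], 0.34)]
{'time': 0.8, 'q': array([ 1.14710095e+00,  2.63833619e-01,  1.60395061e+00, -4.23350333e-06,
        1.27369490e+00, -3.68748916e-02]), 'joint_vel': array([-0.00026059,  0.00193036,  0.00022433, -0.00069084, -0.00257877,
       -0.0006886 ]), 'joint_torque': array([ 1.14022238e-03, -5.14980626e+01, -3.67692232e+01, -1.44774403e-04,
        4.51770447e-04, -9.18827254e-06]), 'tool_pos': array([0.25463707, 0.62515141, 0.24535122]), 'tcp_rot': array([6.03827387e-01, 3.08298707e+00, 1.72165867e-04]), 'wrist_force': array([ 0.42483145, -0.00902056, -0.70927004]), 'torque': array([-0.02231046, -0.0870649 ,  0.01167538]), 'grip_force': 0.0, 'width': 0.999279928722071}
```

```bash
python3 - <<'E'
import cv2, numpy as np
a=cv2.imread("pics/side0.png")[150:310,260:420]; b=cv2.imread("pics/top0.png")[150:310,200:360]
cv2.imwrite("pics/crop0.png",np.hstack([cv2.resize(x,(400,400),interpolation=cv2.INTER_CUBIC) for x in(a,b)]))
E
```

```text
(no output)
```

View pics/crop0.png

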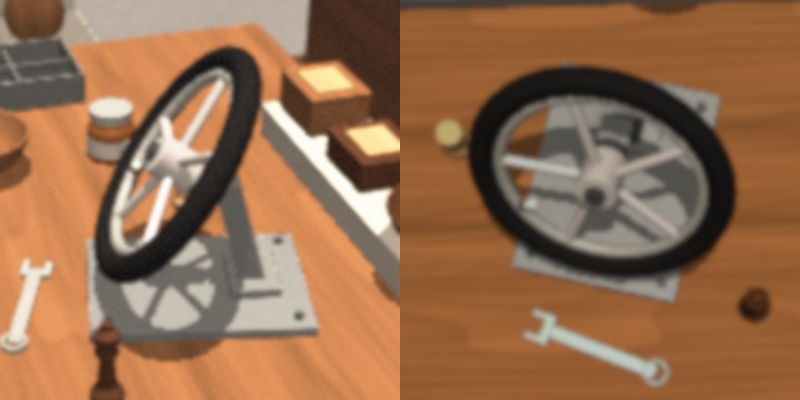

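View pics/top0.png

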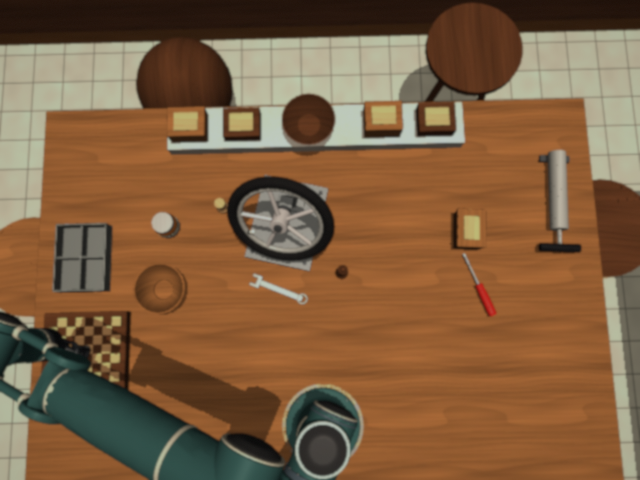

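```bash
cat > h.py <<'E'
import numpy as np, cv2
from scipy.spatial.transform import Rotation as R
from scipy.optimize import least_squares
from workcell import bot, eyes, spot_in
def cal(n):
    c=eyes.get_calibration(n); r=np.array(c["rotation"],float)
    M=R.from_rotvec(r).as_matrix() if r.size==3 else r
    return np.array(c["K"]),np.array(c["position"]),M
def cloud(n,d):
    K,p,M=cal(n); v,u=np.mgrid[:480,:640]
    c=np.stack([(u-K[0,2])/K[0,0]*d,(v-K[1,2])/K[1,1]*d,d],-1)
    return c@M.T+p
def proj(n,P):
    K,p,M=cal(n); c=(np.asarray(P)-p)@M; q=c@K.T
    return q[...,:2]/q[...,2:]
def frame(x,y,yaw):  # wheel axes: a into wheel, l = stand's left, up in plane
    W=R.from_euler('z',yaw).as_matrix(); t=np.radians(35)
    a=W@[np.cos(t),0,-np.sin(t)]; u=W@[np.sin(t),0,np.cos(t)]; l=W@[0,1,0]
    return np.array([x,y,.175]),a,l,u
def rectify(n,img,pose,off=0,S=400,half=.16):
    h,a,l,u=frame(*pose); g=np.linspace(half,-half,S)
    P=h+off*a+g[None,:,None]*l+g[:,None,None]*u   # left to the left, up at top
    q=proj(n,P).astype(np.float32)
    return cv2.remap(img,q[...,0],q[...,1],cv2.INTER_CUBIC)
E
python3 - <<'E'
from h import *
pts=[]
for n,(cu,cv,w,h_) in (("top",(282,222,112,98)),("side",(344,226,96,124))):
    img=cv2.imread(f"pics/{n}0.png"); d=np.load(f"{n}_d.npy"); C=cloud(n,d)
    m=(img.max(2)<60)&(d>0); b=np.zeros_like(m); b[int(cv-h_/2):int(cv+h_/2),int(cu-w/2):int(cu+w/2)]=1
    P=C[m&b]; P=P[(P[:,2]>.03)&(P[:,2]<.34)]; print(n,len(P),P.mean(0)); pts.append(P)
def res(p,P):
    h,a,l,u=frame(*p); D=P-h; ax=D@a; r=np.hypot(D@l,D@u)
    return np.hypot(ax,r-.134)-.016
for P in pts+[np.vstack(pts)]:
    s=least_squares(res,[P[:,0].mean(),P[:,1].mean(),-.3],args=(P,),loss="soft_l1",f_scale=.003); print(s.x,np.median(abs(s.fun)))
np.save("pose.npy",s.x)
cv2.imwrite("pics/rect0.png",np.hstack([rectify(n,cv2.imread(f"pics/{n}0.png"),s.x) for n in("top","side")]))
E
```

```text
top 2541 [0.57081382 0.0945616  0.20410158]
side 1460 [0.55934129 0.03245944 0.19931697]
[ 0.55108207  0.10178991 -0.11186324] 0.004056029119365458
[ 0.55300275  0.0810845  -0.33875349] 0.003907424141448845
[ 0.55253913  0.10133698 -0.10591682] 0.003602872688227024
```

View pics/rect0.png

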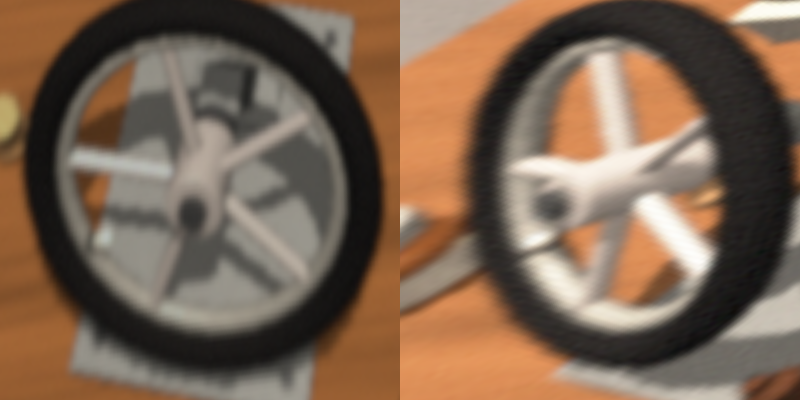

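```bash
cat >> h.py <<'E'
def torus(pose):
    h,a,l,u=frame(*pose); t=np.linspace(0,2*np.pi,120)[:,None,None]; f=np.linspace(0,2*np.pi,24)[None,:,None]
    return (h+(.134+.016*np.cos(f))*(np.cos(t)*u+np.sin(t)*l)+.016*np.sin(f)*a).reshape(-1,3)
E
python3 - <<'E'
from h import *
from scipy.optimize import minimize
ang=np.linspace(0,2*np.pi,72,endpoint=False)
def support(P): return (P[:,0:1]*np.cos(ang)+P[:,1:2]*np.sin(ang)).max(0)
obs={}
for n,(cu,cv,w,h_) in (("top",(281,219,120,100)),("side",(333,218,84,110))):
    img=cv2.imread(f"pics/{n}0.png"); m=(img.max(2)<62).astype(np.uint8)
    b=np.zeros_like(m); b[int(cv-h_/2):int(cv+h_/2),int(cu-w/2):int(cu+w/2)]=1; m&=b
    k,L,st,_=cv2.connectedComponentsWithStats(m); i=1+st[1:,4].argmax(); print(n,st[i])
    v,uu=np.nonzero(L==i); obs[n]=support(np.c_[uu,v].astype(float))+.3
def f(p,ns): return np.concatenate([support(proj(n,torus(p)))-obs[n] for n in ns])
for ns in (["top"],["side"],["top","side"]):
    s=least_squares(f,[.55,.09,-.25],args=(ns,),loss="soft_l1",diff_step=1e-3); print(ns,s.x,np.abs(s.fun).mean(),np.abs(s.fun).max())
pose=s.x; np.save("pose.npy",pose)
cv2.imwrite("pics/rect1.png",np.hstack([rectify(n,cv2.imread(f"pics/{n}0.png"),pose) for n in("top","side")]))
E
```

```text
top [ 227  177  107   84 2549]
side [ 299  170   65   93 1488]
['top'] [ 0.56395855  0.10066567 -0.25337327] 0.5416297326934756 1.3246480882026503
['side'] [ 0.56619137  0.09650401 -0.27765174] 0.9651440518934563 1.9370688121609305
['top', 'side'] [ 0.5649835   0.09988172 -0.26360698] 0.8790759023726769 2.5699818074726295
```

View pics/rect1.png

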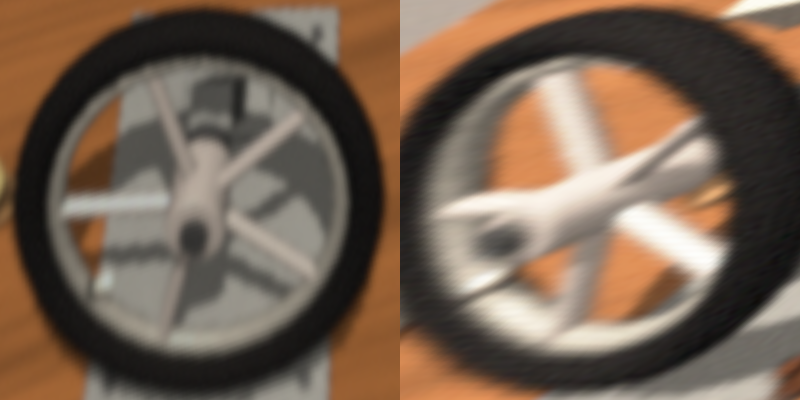

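```bash
cat >> h.py <<'E'
def tcp(pose,lat,s,n=-.009,g=.0234,dl=.0025):
    h,a,l,u=frame(*pose); W=R.from_euler('z',pose[2]).as_matrix()
    c=h-lat*l+s*u-n*a          # back bottom edge of rear finger (n: front +)
    return c-W@[g+.0145,0,0]+[0,0,.014-dl]
def yaw_err(pose):
    s=bot.read_state(); y=R.from_rotvec(s["tcp_rot"]).as_matrix()[:,1]
    e=np.degrees(pose[2]-np.arctan2(y[1],y[0])); return (e+90)%180-90
E
python3 - <<'E'
from h import *
pose=np.load("pose.npy"); s=bot.read_state()
for w in [(-.048,.046),(0,.050),(.030,.042),(.024,.044),(-.042,.046),(.0097,.045)]: print(w,np.round(tcp(pose,*w),4))
print(yaw_err(pose),s["time"],s["tool_pos"])
E
```

```text
(-0.048, 0.046) [0.5735 0.1473 0.219 ]
(0, 0.05) [0.5632 0.1004 0.2223]
(0.03, 0.042) [0.551  0.0726 0.2157]
(0.024, 0.044) [0.5536 0.0781 0.2174]
(-0.042, 0.046) [0.5719 0.1415 0.219 ]
(0.0097, 0.045) [0.5579 0.0917 0.2182]
-82.94045742507654 0.8 [0.25463707 0.62515141 0.24535122]
```

Emit:
{"api": "carry_out", "payload": {
  "series": "0 0 0.057 0; 0 0 0.058 0; 0.02 -0.03 0 -5.2;0.02 -0.03 0 -5.2;0.02 -0.03 0 -5.2;0.02 -0.03 0 -5.2;0.02 -0.03 0 -5.2;0.02 -0.03 0 -5.2;0.02 -0.03 0 -5.2;0.02 -0.03 0 -5.2;0.02 -0.03 0 -5.2;0.02 -0.03 0 -5.2;0.02 -0.03 0 -5.2;0.02 -0.03 0 -5.2;0.02 -0.03 0 -5.2;0.02 -0.03 0 -5.2;0.02 -0.03 0 -5.2;0.019 -0.028 0 -4.9; 0 0 0 0",
  "jaw": 0.1,
  "grip_force": 20
}}

```text
time: 3.18
tool_pos: [0.5746, 0.1452, 0.3601]
tcp_rot: [2.496, 1.907, -0.001]
wrist_force: [0.5, 1.0, -0.2]
width: 0.549
grip_force: 0.0
```

```bash
python3 - <<'E'
from h import *
pose=np.load("pose.npy"); s=bot.read_state()
print(yaw_err(pose),s["time"],s["width"],tcp(pose,-.048,.046)-s["tool_pos"],s["wrist_force"])
p,d=eyes.read_camera("side"); cv2.imwrite("pics/s1.png",cv2.resize(p[100:300,220:460],(720,600),interpolation=cv2.INTER_CUBIC))
# tip height: lowest points of fingers near the TCP
C=cloud("side",d); T=s["tool_pos"]; m=(np.hypot(C[...,0]-T[0],C[...,1]-T[1])<.05)&(C[...,2]>T[2]-.03)&(d>0)
print(T[2],np.percentile(C[m][:,2],[0.5,2,5]),m.sum())
E
```

```text
0.13816214819703987 3.175 0.5485529397326824 [-0.00107513  0.00209648 -0.14105071] [ 0.45395776  0.97966892 -0.22111857]
0.36006951816750116 [0.3551155  0.36965312 0.39314452] 3432
```

View pics/s1.png

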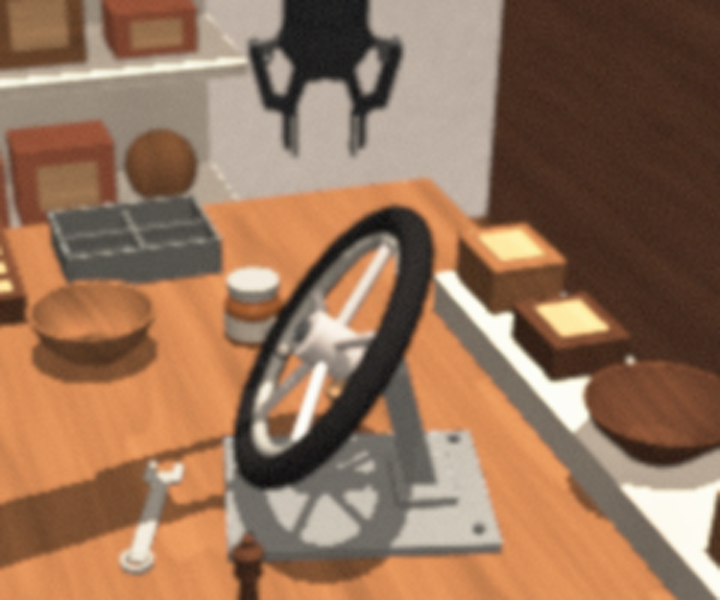

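```bash
python3 - <<'E'
from h import *
pose=np.load("pose.npy"); s=bot.read_state(); T=s["tool_pos"]
p,d=eyes.read_camera("side"); C=cloud("side",d)
W=R.from_euler('z',pose[2]).as_matrix(); Q=(C-T)@W*1000   # stand-aligned, mm
m=(d>0)&(np.abs(Q[...,0])<110)&(np.abs(Q[...,1])<60)&(Q[...,2]>-25)&(Q[...,2]<160)
Q=Q[m]
for z in range(-20,130,8):
    q=Q[(Q[:,2]>=z)&(Q[:,2]<z+8)]
    if len(q)>3:
        x=np.sort(q[:,0]); print(z,len(q),np.round(x[[0,1,-2,-1]]),"inner gap",np.round([x[x<0].max() if (x<0).any() else 0,x[x>0].min() if (x>0).any() else 0]), "y",np.round(np.percentile(q[:,1],[2,98])), "n-off of max",round((-.819*x[-2]+.574*z)))
E
```

```text
-12 21 [-35. -32.  35.  38.] inner gap [-21.  25.] y [-14.  10.] n-off of max -36
-4 31 [-35. -35.  38.  38.] inner gap [-21.  26.] y [-16.  -3.] n-off of max -33
4 28 [-35. -35.  37.  38.] inner gap [-21.  26.] y [-18.  -5.] n-off of max -28
12 34 [-35. -35.  37.  38.] inner gap [-21.  26.] y [-16.  -4.] n-off of max -24
20 31 [-40. -35.  40.  42.] inner gap [-22.  26.] y [-15.   2.] n-off of max -21
28 49 [-51. -51.  53.  55.] inner gap [-22.  26.] y [-17.  -5.] n-off of max -27
36 94 [-53. -53.  58.  58.] inner gap [-19.  26.] y [-17.   9.] n-off of max -27
44 59 [-56. -56.  60.  60.] inner gap [-17.  22.] y [-18.   7.] n-off of max -24
52 84 [-58. -56.  62.  63.] inner gap [-1.  2.] y [-22.  11.] n-off of max -21
60 94 [-61. -58.  64.  65.] inner gap [-1.  2.] y [-21.  -2.] n-off of max -18
68 106 [-61. -61.  67.  67.] inner gap [-1.  2.] y [-21.  -5.] n-off of max -15
76 132 [-63. -63.  66.  69.] inner gap [-1.  1.] y [-22.  -3.] n-off of max -11
84 186 [-63. -63.  68.  69.] inner gap [-1.  2.] y [-22.   5.] n-off of max -7
92 107 [-45. -42.  46.  49.] inner gap [-1.  1.] y [-16.   1.] n-off of max 15
100 67 [-37. -34.  40.  40.] inner gap [-1.  1.] y [-16.  -5.] n-off of max 24
108 50 [-34. -34.  37.  37.] inner gap [-0.  2.] y [-39. -10.] n-off of max 32
116 93 [-35. -34.  37.  37.] inner gap [-0.  2.] y [-41. -10.] n-off of max 36
124 89 [-34. -34.  36.  36.] inner gap [-0.  2.] y [-41.  -8.] n-off of max 42
```

```bash
sed -i 's/n=-.009,g=.0234,dl=.0025/n=-.008,g=-.0035,dl=0/' h.py; python3 - <<'E'
from h import *
pose=np.load("pose.npy"); s=bot.read_state()
for w in [(-.049,.046),(0,.048),(.029,.044),(.040,.042),(-.035,.046),(.0067,.045)]: print(w,np.round(tcp(pose,*w),4))
print(np.round(tcp(pose,-.049,.046)-s["tool_pos"],4),s["time"])
E
```

```text
(-0.049, 0.046) [0.5989 0.1415 0.2221]
(0, 0.048) [0.5873 0.0939 0.2237]
(0.029, 0.044) [0.5775 0.0665 0.2205]
(0.04, 0.042) [0.5735 0.0561 0.2188]
(-0.035, 0.046) [0.5953 0.128  0.2221]
(0.0067, 0.045) [0.5839 0.0878 0.2213]
[ 0.0254 -0.0056 -0.1381] 3.275
```

Emit:
{"api": "carry_out", "payload": {
  "series": "0.013 -0.003 0 10;0.0124 -0.0026 0 10;0 0 0 10;0 0 0 10;0 0 0 10;0 0 0 10;0 0 0 10;0 0 0 10;0 0 0 10;0 0 0 0;0 0 0 0",
  "jaw": -1
}}

```text
time: 4.65
tool_pos: [0.5987, 0.1422, 0.3604]
tcp_rot: [0.414, 3.114, 0.0]
wrist_force: [-0.6, 0.1, -0.2]
width: -0.004
grip_force: 0.0
```

Emit:
{"api": "carry_out", "payload": {
  "series": "0 0 -0.02 0;0 0 -0.02 0;0 0 -0.02 0;0 0 -0.02 0;0 0 -0.015 0;0 0 -0.01 0;0 0 -0.01 0;0 0 0 0;0 0 0 0"
}}

```text
time: 5.78
tool_pos: [0.5994, 0.1416, 0.2459]
tcp_rot: [0.412, 3.113, 0.001]
wrist_force: [-1.6, 0.3, -0.0]
width: -0.0
grip_force: 0.0
```

```bash
python3 - <<'E'
from h import *
pose=np.load("pose.npy"); s=bot.read_state()
print(yaw_err(pose),s["width"],np.round(tcp(pose,-.049,.046)-s["tool_pos"],4),s["wrist_force"],s["time"])
o=[]
for n,(a,b) in (("top",(140,200)),("side",(150,260))):
    p,_=eyes.read_camera(n); o.append(cv2.resize(p[a:a+160,b:b+160],(400,400),interpolation=cv2.INTER_CUBIC))
cv2.imwrite("pics/e1.png",np.hstack(o))
E
```

```text
89.95744355563531 -0.00037461571326694444 [-0.0005 -0.0001 -0.0239] [-1.60951174  0.27715021 -0.03174998] 5.775
```

View pics/e1.png

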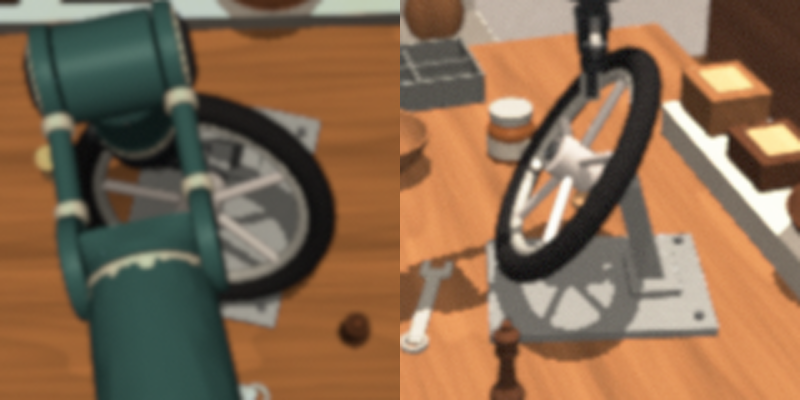

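Emit:
{"api": "carry_out", "payload": {
  "series": "0 0 -0.006 0;0 0 -0.006 0;0 0 -0.006 0;0 0 -0.006 0;0 0 0 0"
}}

```text
time: 6.5
tool_pos: [0.5985, 0.1414, 0.2203]
tcp_rot: [-0.412, -3.113, 0.001]
wrist_force: [0.7, -0.2, 1.1]
width: -0.001
grip_force: 0.0
```

Emit:
{"api": "carry_out", "payload": {
  "series": "-0.0012 -0.0047 0.0002 0;-0.0012 -0.0047 0.0002 0;-0.0012 -0.0047 0.0002 0;-0.0012 -0.0047 0.0002 0;0 0 0 0"
}}

```text
time: 7.12
tool_pos: [0.5945, 0.1225, 0.223]
tcp_rot: [0.412, 3.113, 0.0]
wrist_force: [-1.0, 1.6, 2.0]
width: 0.001
grip_force: 1.2
```

Emit:
{"api": "carry_out", "payload": {
  "series": "-0.0012 -0.0048 0.0001 0;-0.0012 -0.0048 0.0001 0;-0.0012 -0.0048 0.0001 0;-0.0012 -0.0048 0.0001 0;-0.0012 -0.0048 0.0001 0;-0.0012 -0.0048 0.0001 0;-0.0016 -0.0046 -0.0005 0;-0.0016 -0.0046 -0.0005 0;-0.0016 -0.0046 -0.0005 0;-0.0016 -0.0046 -0.0005 0;-0.0016 -0.0046 -0.0005 0;-0.0016 -0.0046 -0.0006 0;0 0 0 0"
}}

```text
time: 8.75
tool_pos: [0.5771, 0.0652, 0.2193]
tcp_rot: [-0.412, -3.114, 0.003]
wrist_force: [0.1, 1.6, 1.3]
width: 0.003
grip_force: 1.0
```

```bash
python3 - <<'E'
from h import *
pose=np.load("pose.npy"); s=bot.read_state()
print(np.round(tcp(pose,.04,.042)-s["tool_pos"],4),s["wrist_force"],s["time"])
o=[]
for n in("top","side"):
    p,_=eyes.read_camera(n); o.append(rectify(n,p,pose))
cv2.imwrite("pics/e2.png",np.hstack(o))
E
```

```text
[-0.0035 -0.0091 -0.0005] [0.12512804 1.56980243 1.2971331 ] 8.75
```

View pics/e2.png

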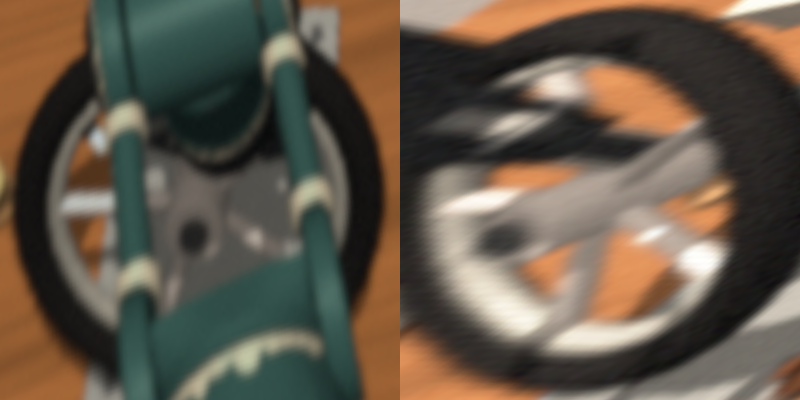

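Emit:
{"api": "carry_out", "payload": {
  "series": "-0.0016 -0.004 -0.0006 0;-0.0016 -0.004 -0.0006 0;-0.0015 -0.004 -0.0006 0;0 0 0 0;0.001 0.004 0 0;0.001 0.004 0 0;0 0 0.02 0;0 0 0.03 0;0 0 0.04 0;0 0 0.04 0;0.01 0.03 0 0;0.01 0.03 0 0;0 0 0 0"
}}

```text
time: 10.48
tool_pos: [0.5952, 0.1239, 0.3492]
tcp_rot: [0.408, 3.114, 0.001]
wrist_force: [0.2, -0.1, 0.7]
width: -0.002
grip_force: 0.0
```

```bash
cat > look.py <<'E'
import sys
from h import *
pose=np.load("pose.npy"); s=bot.read_state()
print(s["tool_pos"],s["wrist_force"],s["time"])
o=[]
for n in("top","side"):
    p,_=eyes.read_camera(n); o.append(rectify(n,p,pose)); cv2.imwrite(f"raw_{n}_{sys.argv[1]}.png",p)
cv2.imwrite(f"pics/{sys.argv[1]}.png",np.hstack(o))
E
python3 look.py e3
```

```text
[0.59523501 0.12387017 0.34917699] [ 0.16072278 -0.08741043  0.73766713] 10.475
```

View pics/e3.png

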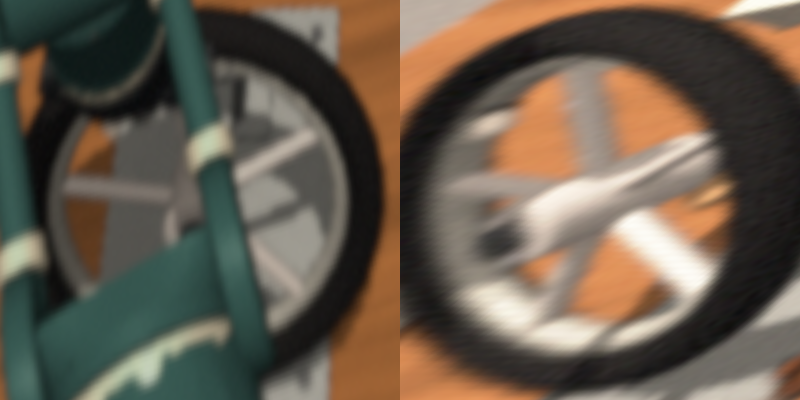

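```bash
python3 - <<'E'
from h import *
pose=np.load("pose.npy"); s=bot.read_state()
a=tcp(pose,-.038,.046);b=tcp(pose,.0067,.045);print(a,a-s["tool_pos"],b)
E
```

```text
[0.59606488 0.13085286 0.22209238] [ 0.00132952  0.00867018 -0.12654213] [0.58386388 0.08784642 0.22127323]
```

Emit:
{"api": "carry_out", "payload": {
  "series": "0.001 0.008 -0.02 0;0 0 -0.02 0;0 0 -0.02 0;0 0 -0.02 0;0 0 -0.015 0;0 0 0 0;0 0 0 0"
}}

```text
time: 11.45
tool_pos: [0.5962, 0.1304, 0.2534]
tcp_rot: [0.412, 3.113, 0.001]
wrist_force: [-0.6, -0.4, 0.2]
width: -0.001
grip_force: 0.0
```

Emit:
{"api": "carry_out", "payload": {
  "series": "0 0 -0.008 0;0 0 -0.008 0;0 0 -0.008 0;0 0 -0.007 0;0 0 0 0"
}}

```text
time: 12.08
tool_pos: [0.5951, 0.1302, 0.2206]
tcp_rot: [-0.412, -3.113, 0.001]
wrist_force: [-0.0, 0.0, 0.0]
width: -0.003
grip_force: 0.0
```

Emit:
{"api": "carry_out", "payload": {
  "series": "-0.0012 -0.0044 0.0001 0;-0.0012 -0.0044 0.0001 0;-0.0012 -0.0044 0.0001 0;-0.0012 -0.0044 0.0001 0;-0.0012 -0.0044 0 0;-0.0012 -0.0044 0 0;-0.0011 -0.004 0 0;-0.0011 -0.004 0 0;0 0 0 0;0 0 0 0"
}}

```text
time: 13.32
tool_pos: [0.5856, 0.0951, 0.2213]
tcp_rot: [-0.412, -3.113, 0.003]
wrist_force: [0.1, -0.1, 0.4]
width: 0.001
grip_force: 0.3
```

```bash
python3 look.py e4
```

```text
[0.58561232 0.09512168 0.22126035] [ 0.10180563 -0.05834575  0.40965847] 13.325
```

View pics/e4.png

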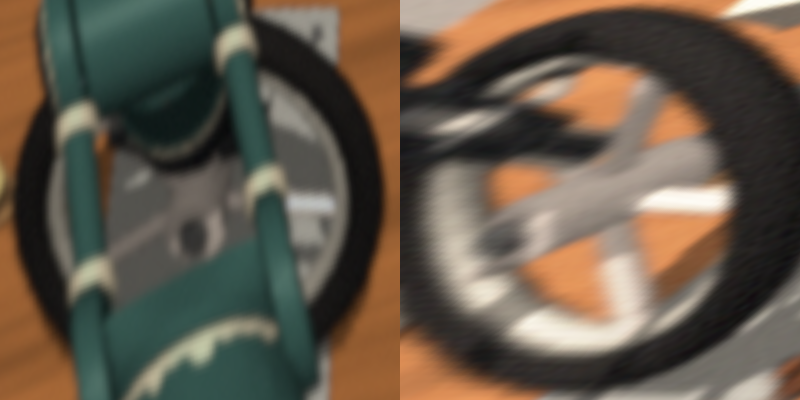

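Emit:
{"api": "carry_out", "payload": {
  "series": "-0.001 -0.0035 0 0;-0.001 -0.0035 0 0;0 0 0 0;0 0 0 0;0.001 0.004 0 0;0 0 0.02 0;0 0 0.03 0;0 0 0.04 0;0 0 0.04 0;-0.02 0.05 0 0;-0.02 0.05 0 0;-0.02 0.05 0 0;-0.02 0.05 0 0;-0.02 0.05 0 0;-0.02 0.05 0 0;0 0 0 0"
}}

```text
time: 15.42
tool_pos: [0.4639, 0.396, 0.3536]
tcp_rot: [0.404, 3.115, 0.002]
wrist_force: [0.9, -1.2, -0.4]
width: 0.001
grip_force: 0.0
```

```bash
cat > ang.py <<'E'
import sys
from h import *
# fit wheel turn: bright-ridge score of 5 spokes rendered from 3D, per camera
def score(n,img,pose,th):
    h,a,l,u=frame(*pose); g=cv2.GaussianBlur(img,(3,3),0).astype(float)
    t=0
    for k in range(5):
        A=th+np.radians(36+72*k); d=np.cos(A)*u-np.sin(A)*l; e=np.sin(A)*u+np.cos(A)*l
        r=np.linspace(.045,.1,15)[:,None]; base=h-.005*a+r*d
        f=lambda P: np.stack([cv2.remap(g[...,c].astype(np.float32),*[x.astype(np.float32) for x in proj(n,P).T[:,None]],cv2.INTER_LINEAR)[0] for c in range(3)],-1)
        m=f(base); sd=(f(base+.015*e)+f(base-.015*e))/2
        # whiter / less saturated than the neighbourhood
        t+=np.clip((m.min(-1)-sd.min(-1)),-40,40).mean()
    return t
def fit(n,img,pose):
    th=np.radians(np.arange(-36,36,.5)); s=[score(n,img,pose,x) for x in th]
    i=int(np.argmax(s)); return np.degrees(th[i]),round(s[i],1)
if __name__=="__main__":
    pose=np.load("pose.npy")
    for f in sys.argv[1:]:
        for n in("top","side"): print(f,n,fit(n,cv2.imread(f"pics/{n}0.png" if f=="0" else f"raw_{n}_{f}.png"),pose))
E
python3 look.py e5; python3 ang.py 0 e3 e5
```

```text
[0.46387425 0.3960101  0.35362655] [ 0.90689247 -1.24065847 -0.43716987] 15.425Traceback (most recent call last):
  File "ang.py", line 21, in <module>
    for n in("top","side"): print(f,n,fit(n,cv2.imread(f"pics/{n}0.png" if f=="0" else f"raw_{n}_{f}.png"),pose))
                                      ~~~^^^^^^^^^^^^^^^^^^^^^^^^^^^^^^^^^^^^^^^^^^^^^^^^^^^^^^^^^^^^^^^^^^^^^^^
  File "ang.py", line 16, in fit
    th=np.radians(np.arange(-36,36,.5)); s=[score(n,img,pose,x) for x in th]
                                            ~~~~~^^^^^^^^^^^^^^
  File "ang.py", line 11, in score
    m=f(base); sd=(f(base+.015*e)+f(base-.015*e))/2
                   ~^^^^^^^^^^^^^
  File "ang.py", line 10, in <lambda>
    f=lambda P: np.stack([cv2.remap(g[...,c].astype(np.float32),*[x.astype(np.float32) for x in proj(n,P).T[:,None]],cv2.INTER_LINEAR)[0] for c in range(3)],-1)
                                                                                                ~~~~^^^^^
  File "h.py", line 14, in proj
    K,p,M=cal(n); c=(np.asarray(P)-p)@M; q=c@K.T
          ~~~^^^
  File "h.py", line 6, in cal
    c=eyes.get_calibration(n); r=np.array(c["rotation"],float)
ValueError: time passes only in moves, steps and waits
```

View pics/e5.png

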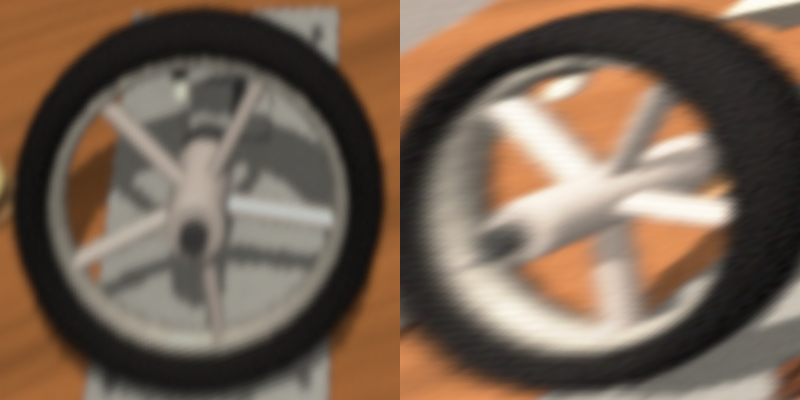

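```bash
sed -i 's/^def cal(n):/import functools\n@functools.cache\ndef cal(n):/' h.py; python3 ang.py 0 e3 e5; python3 -c "
from h import *
pose=np.load('pose.npy'); s=bot.read_state(); print(s['time'],tcp(pose,-.004,.045)-s['tool_pos'],tcp(pose,.0067,.045))"
```

```text
0 top (np.float64(14.999999999999998), np.float32(87.6))
0 side (np.float64(14.500000000000002), np.float32(79.0))
e3 top (np.float64(23.5), np.float32(53.3))
e3 side (np.float64(18.5), np.float32(56.6))
e5 top (np.float64(-8.5), np.float32(99.2))
e5 side (np.float64(-21.0), np.float32(46.8))
15.525 [ 0.12127318 -0.29498033 -0.13211168] [0.58386388 0.08784642 0.22127323]
```

Emit:
{"api": "carry_out", "payload": {
  "series": "0.02 -0.05 0 0;0.02 -0.05 0 0;0.02 -0.05 0 0;0.02 -0.05 0 0;0.02 -0.045 0 0;0.0213 -0.05 0 0;0 0 -0.03 0;0 0 -0.03 0;0 0 -0.03 0;0 0 -0.02 0;0 0 0 0;0 0 0 0"
}}

```text
time: 17.02
tool_pos: [0.5874, 0.0976, 0.2437]
tcp_rot: [0.412, 3.112, 0.001]
wrist_force: [-0.3, -0.6, 0.2]
width: -0.004
grip_force: 0.0
```

Emit:
{"api": "carry_out", "payload": {
  "series": "0 0 -0.008 0;0 0 -0.008 0;0 0 -0.006 0;0 0 0 0;-0.0014 -0.0042 0 0;-0.0014 -0.0042 0 0;-0.0014 -0.0042 0 0;-0.0014 -0.0041 0 0;0 0 0 0;0 0 0 0"
}}

```text
time: 18.27
tool_pos: [0.5812, 0.0815, 0.2206]
tcp_rot: [0.412, 3.114, 0.001]
wrist_force: [-0.7, 2.5, 2.6]
width: 0.002
grip_force: 1.5
```

Emit:
{"api": "carry_out", "payload": {
  "series": "0.001 0.004 0 0;0 0 0.02 0;0 0 0.03 0;0 0 0.04 0;0 0 0.04 0;-0.02 0.05 0 0;-0.02 0.05 0 0;-0.02 0.05 0 0;-0.02 0.05 0 0;-0.02 0.05 0 0;-0.02 0.05 0 0;0 0 0 0"
}}

```text
time: 19.77
tool_pos: [0.4605, 0.3882, 0.3513]
tcp_rot: [0.404, 3.115, 0.002]
wrist_force: [-0.3, -0.7, -0.8]
width: 0.004
grip_force: 0.0
```

```bash
python3 look.py e6; python3 ang.py e6
```

```text
[0.46052591 0.38820381 0.35132216] [-0.34085379 -0.74175633 -0.80787821] 19.775
e6 top (np.float64(0.5), np.float32(91.8))
e6 side (np.float64(4.5), np.float32(41.6))
```

View pics/e6.png

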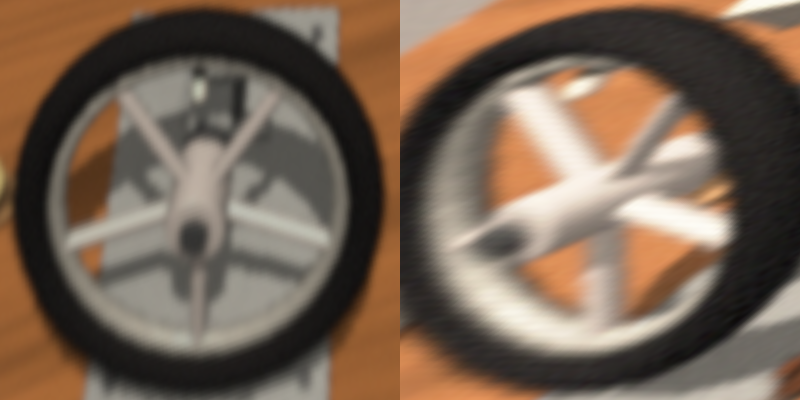

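```bash
python3 -c "
from workcell import bot
print(bot.finish_job())"
```

```text
the job is handed in; nothing more can be done
None
```

The wheel's valve now points straight up, measured at about 0.5° from the top in the overhead view; I saw no shift of the stand in the pictures, the arm is clear, and the job was handed in at about 20 s.

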